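# Grade the chocolate balls on the bakery counter

## Task

Pick up the little wooden trug of chocolate balls by its handle, carry it without spilling to the sorting ramp, and tip it over the ramp's high end so that the balls roll down and every one drops through into the pocket for its size: small, medium and large from high end to low. Then stand the empty trug back on the counter, upright, and let go of it; leave the cups, the jar and the bread roll where they are.

Things in the scene. Friction and masses are not known exactly. Their poses are not given: they have to be found in the camera images.
- trug: Light plywood tray, 187 mm long (x), 72 wide, walls 45 tall and 4 thick, about 0.16 kg, bar handle across the middle. Origin on its underside, under the handle. x points to its mouth, the open end. Floor top at z = 4 mm, flat from x = -85 to 62, then rising at 15 degrees to the lip: held level it keeps the balls in; they roll out when the mouth is tipped down 15 to 35 degrees. Tip slowly.
- handle (a point): Centre of the trug's handle bar: z = 97 mm above the trug's origin. Bar 12 mm thick (trug x), 24 tall, 72 long (trug y), between two posts 18 mm wide along x outside the side walls, up to z = 109. Pinch it from above across its 12 mm; balls reach at most 58 mm above the underside, so fingertips 20 mm below the bar's centre clear them.
- lip (a point): Middle of the top edge of the trug's pouring lip: x = 98 mm, y = 0, z = 14 mm in the trug frame. Mouth inside width 64 mm.
- ball_l_center (a point): Centre of the large round chocolate ball, 54 mm diameter, about 95 g. All the balls are dark brown, hard, smooth and roll easily; they start in the trug.
- ball_m_center (a point): Centre of the medium chocolate ball, 39 mm diameter, about 36 g.
- ball_s1_center (a point): Centre of a small chocolate ball, 25 mm diameter, about 10 g.
- ball_s2_center (a point): Centre of the other small chocolate ball, 25 mm diameter, about 10 g.
- ball_l: The large ball's body; its origin lies on the ball's surface and turns as it rolls: use its centre.
- ball_m: The medium ball's body; use its centre.
- ball_s1: A small ball's body; use its centre.
- ball_s2: The other small ball's body; use its centre.
- grader: Sorting ramp, fixed: steel V trough 380 mm long, 123 wide, white frame, clear pocket sides. Origin under its middle at counter height; x points downhill. Bottom line falls at 10 degrees from z = 99 at x = -190 to z = 32 at x = 190 mm; sides slope 40 degrees, rims 64 mm above the bottom line. White end walls 4 mm thick outside x = -190 and 190, tops at z = 149 (high end) and 104.
- entry (a point): The closed landing at the ramp's high end (grader x = -190 to -80 mm): its middle, on the trough's bottom line, x = -135 mm in the grader frame, 89 mm above the counter. A ball tipped gently onto the landing centres itself and rolls down unaided; one that arrives fast may overshoot its slot. Axes as the grader's.
- pocket_small (a point): Floor centre of the small balls' pocket, under the first slot (30 mm wide, grader x = -80 to 25 mm): x = -27.5 mm, z = 6 mm in the grader frame. Pocket 101 mm long, 72 wide. Axes as the grader's.
- pocket_medium (a point): Floor centre of the medium pocket, under the second slot (45 mm wide, grader x = 25 to 110 mm): x = 67.5 mm, z = 6 mm; 81 by 72 mm.
- pocket_large (a point): Floor centre of the large pocket, under the last slot (64 mm wide, grader x = 110 to 190 mm): x = 150 mm, z = 6 mm; 78 by 72 mm.
- cups: Bystander: stack of dark paper cups, 83 mm across, 148 mm tall. Origin at its underside.
- jar: Bystander: amber glass jar with a steel lid, 70 mm across, 100 mm tall. Origin at its underside.
- roll: Bystander: crusty bread roll with a cross cut, 90 mm across, 47 mm tall. Origin at its underside.

How it is judged:
On the way, in this order (a step that is already met when the one before it is completed fails the run):
1. the trug has been carried over the ramp's high end with all four balls still in it (x of ball_l_center in the frame of trug between -0.095 and 0.098 m and y of ball_l_center in the frame of trug between -0.034 and 0.034 m and z of ball_l_center in the frame of trug between 0 and 0.06 m and x of ball_m_center in the frame of trug between -0.095 and 0.098 m and y of ball_m_center in the frame of trug between -0.034 and 0.034 m and z of ball_m_center in the frame of trug between 0 and 0.06 m and x of ball_s1_center in the frame of trug between -0.095 and 0.098 m and y of ball_s1_center in the frame of trug between -0.034 and 0.034 m and z of ball_s1_center in the frame of trug between 0 and 0.06 m and x of ball_s2_center in the frame of trug between -0.095 and 0.098 m and y of ball_s2_center in the frame of trug between -0.034 and 0.034 m and z of ball_s2_center in the frame of trug between 0 and 0.06 m and horizontal distance between lip and entry below 0.12 m and height (world z) of lip above 0.11 m), for 0.05 s.
2. the trug is tipped over the ramp's high end (angle between trug's own z axis and vertical above 0.28 rad and horizontal distance between lip and entry below 0.12 m and height (world z) of lip above 0.1 m), for 0.05 s.
At the end, for the whole second after the job is handed in: Each of the four balls lies at rest inside the pocket for its size (centre within the pocket's walls and under its slot), and the trug stands upright on the counter (within 0.08 rad, underside within 8 mm of the counter), released and at rest (x of ball_l_center in the frame of pocket_large between -0.04 and 0.04 m and y of ball_l_center in the frame of pocket_large between -0.036 and 0.036 m and z of ball_l_center in the frame of pocket_large between 0 and 0.045 m and linear speed of each of ball_l, ball_m, ball_s1, ball_s2 below 0.05 m/s and x of ball_m_center in the frame of pocket_medium between -0.0425 and 0.0425 m and y of ball_m_center in the frame of pocket_medium between -0.036 and 0.036 m and z of ball_m_center in the frame of pocket_medium between 0 and 0.035 m and x of ball_s1_center in the frame of pocket_small between -0.0525 and 0.0525 m and y of ball_s1_center in the frame of pocket_small between -0.036 and 0.036 m and z of ball_s1_center in the frame of pocket_small between 0 and 0.045 m and x of ball_s2_center in the frame of pocket_small between -0.0525 and 0.0525 m and y of ball_s2_center in the frame of pocket_small between -0.036 and 0.036 m and z of ball_s2_center in the frame of pocket_small between 0 and 0.045 m and height (world z) of trug below 0.008 m and angle between trug's own z axis and vertical below 0.08 rad and linear speed of trug below 0.02 m/s); the robot touches nothing.
It fails at once if the cups is shoved more than 40 mm or knocked over (distance of cups from where it was at the start of the episode above 0.04 m or angle between cups's own z axis and vertical above 0.5 rad).
It fails at once if the jar is shoved more than 40 mm or knocked over (distance of jar from where it was at the start of the episode above 0.04 m or angle between jar's own z axis and vertical above 0.5 rad).
It fails at once if the roll is shoved more than 40 mm or knocked over (distance of roll from where it was at the start of the episode above 0.04 m or angle between roll's own z axis and vertical above 0.5 rad).
It also fails if it takes over 61 s, if anything falls off the work surface, if the arm or the gripper's body presses on something with over 40 N, if the wrist force passes 120 N, or if a joint passes its speed limit or range.

## Robot

A 6-joint arm with a two-finger parallel gripper is mounted at the origin on the work surface. World frame = base frame: x ahead of the robot, y to its left, z up, the work surface at z = 0. Lengths are in m, angles in rad, forces in N, time in s.
With the tool pointing down it reaches from about 0.35 to 0.975 m from the base axis. Payload 4.9 kg.
Tool frame: the origin (TCP) lies at the very end of the fingers, on their centre line; the grasp point (between the pads) lies 19 mm behind it; z points along the fingers, y is the line along which they close (so a half turn about z gives the same grasp; the last joint's range is limited). The gripper opens to 85 mm and grips with 20 to 120 N. Pads are 22 mm wide; open, the fingers measure 114 mm over their backs; the gripper's body (76 mm by 85 mm) begins 54 mm behind the grasp point. The pads swing forward as they close: fully open they stand 13 mm farther back than shut.
Start: joints at [-1.248, 0.053, 1.613, -0, 1.476, -0.119], TCP at [0.267, -0.565, 0.231] pointing down, gripper open.
Joint ranges: [-3.01, 3.01], [-1.01, 2.22], [0.06, 2.58], [-1.02, 4.17], [0.09, 2.62], [-3.14, 3.14]. Speed limits (rad/s): [2.57, 2.57, 3.14, 3.14, 3.14, 3.14].

## Interface

Orientations are given as a unit quaternion [w, x, y, z].
In Python, from plant import manip gives the robot as it stands.
- The arm moves only by the tool play_rows, never from a script. Its argument "series" is a list that holds one entry, the list of rows, each a list of 7 numbers: the shift along the world's x, y, z in m, then the turn, a rotation vector about the world's x, y, z in degrees, then the opening, from 0 (shut) to 1 (fully open). In form: [[[dx, dy, dz, rx, ry, rz, grip], ...]]. A call has 1 to 10 rows; each row shifts and turns the commanded pose from where the row before left it; what a row does not reach is not made up. A row lasts 1/10 s, in which the tool goes at most 50 mm and 8.59 degrees, less where a joint would pass 70% of its speed; a pose out of reach is approached as far as the arm can. A call with a gripper value outside its range is refused whole. The fingers move at their own pace and stop on an object; the grip force is fixed at half the most. Time passes only in rows, so rows that do not move let the fingers close. It gives the time, the measured TCP pose, the force, the opening and the grip force at its end, in the units of the state.
- manip.state(): the state, without advancing time (a new reading comes with each control period).
- manip.grab_frame(name): name is "scene" or "side" or "wrist"; returns a dict with "frame" (420x560x3 uint8, blue, green, red), "mtx" (3x3 intrinsics, pixels), "R" (3x3) and "t" (3): a world point X has camera coordinates R X + t. Camera axes: x right, y down, z forward; pixel columns grow to the right and rows downward; lengths in m; the calibration is good to about 2 mm. A picture is of the moment at which its call begins. There is no depth.
- manip.job_done(): hands the job in; it is judged then, once.
The state is a dict: "time": time; "joint_pos": joint angles; "joint_vel": joint speeds; "joint_efforts": joint torques, N m; "tool_pos": TCP position; "tool_rot": TCP orientation; "contact_force": force on the tool from outside, world axes, zero at the start; "ft_torque": the same for the moment, N m; "gripper_width": opening from 0.0 (shut) to 1.0 (fully open); "grasp_force": force on a finger pad.
Only numpy, scipy, OpenCV 4.12 (cv2) and the standard library are available. Lean on these libraries where they do the work, as an engineer would, in place of code of your own. Each camera call takes 0.05 s, during which the arm holds its last target. There are 200 camera calls.

## Working session

There is one attempt and no reset: what is moved stays moved. The work goes in short steps, Python scripts to look and compute and a tool call to move; the robot and the scene stay as the last step left them, time stands still between calls to the robot, and variables do not carry over. Pictures are saved under pics/ and viewed, at most 10 in all, crops included, and the job is handed in when it is done.

Besides the shell and the picture viewer there is one more tool, called as a command line: name --argument value ..., lists and objects as JSON in quotes. play_rows: Moves the arm, as the interface text tells. Its arguments: {"type":"object","properties":{"series":{"type":"array"}},"required":["series"]}

```bash
mkdir -p pics; cat > h.py <<'E'
import numpy as np, cv2
from plant import manip
def ray(f,uv):
    d=f["R"].T@np.linalg.inv(f["mtx"])@np.array([uv[0],uv[1],1.]); return -f["R"].T@f["t"], d/np.linalg.norm(d)
def onz(f,uv,z):
    c,d=ray(f,uv); return c+d*(z-c[2])/d[2]
def proj(f,X):
    p=f["mtx"]@(f["R"]@np.array(X,float)+f["t"]); return p[:2]/p[2]
E
python3 - <<'E'
from h import *
import pickle
fs={n:manip.grab_frame(n) for n in("scene","side","wrist")}
pickle.dump(fs,open("f0.pkl","wb"))
for n,f in fs.items():
    cv2.imwrite(f"pics/{n}0.png",f["frame"]); print(n,(-f["R"].T@f["t"]).round(3),f["mtx"][0,0])
print(manip.state())
E
```

```text
scene [ 1.126 -0.139  0.945] 422.59572580152746
side [-0.282 -1.105  0.91 ] 514.8637672110505
wrist [ 0.33  -0.536  0.373] 294.6038888364072
{'time': 0.15, 'joint_pos': array([-1.24799394e+00,  5.32076553e-02,  1.61400391e+00,  1.98498196e-05,
        1.47602042e+00, -1.19013395e-01]), 'joint_vel': array([ 0.00097479, -0.00237814, -0.0041736 ,  0.00186702,  0.00086202,
       -0.00075623]), 'joint_efforts': array([ 5.99869127e-04, -3.94241738e+01, -3.70722055e+01, -4.99051202e-05,
        4.71878448e-03,  1.72099527e-05]), 'tool_pos': array([ 0.26707595, -0.56450703,  0.23032881]), 'tool_rot': array([-8.16416739e-04,  9.75698799e-01,  2.19114542e-01, -7.35463675e-05]), 'contact_force': array([-0.09289753, -0.71901412, -0.16724769]), 'ft_torque': array([ 0.02934089,  0.03415539, -0.01061694]), 'grasp_force': 0.0, 'gripper_width': 0.99927996116177}
```

View pics/scene0.png

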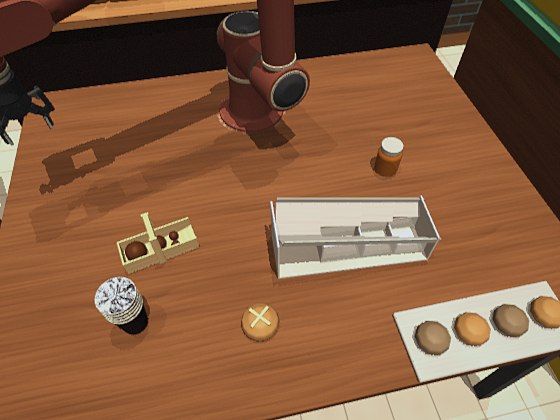

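View pics/side0.png

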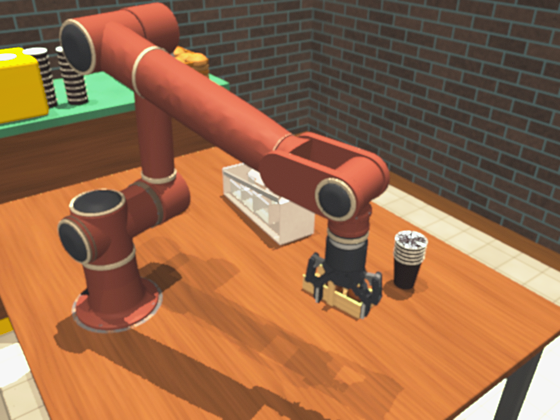

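The scene view shows the trug around (158,243), the ramp between (273,200) and (437,240), the cups at (122,305), the roll at (260,322) and the jar at (390,155). The side view shows the gripper hiding the trug. Next I'll zoom in for corner pixels.

```bash
python3 - <<'E'
from h import *
import pickle
fs=pickle.load(open("f0.pkl","rb")); f=fs["scene"]["frame"]
a=cv2.resize(f[200:280,105:212],None,fx=7,fy=7,interpolation=cv2.INTER_CUBIC)
b=cv2.resize(f[185:285,262:445],None,fx=4.2,fy=4.2,interpolation=cv2.INTER_CUBIC)
cv2.imwrite("pics/trug.png",a); cv2.imwrite("pics/gr.png",b); print(a.shape,b.shape)
E
```

```text
(560, 749, 3) (420, 769, 3)
```

View pics/trug.png

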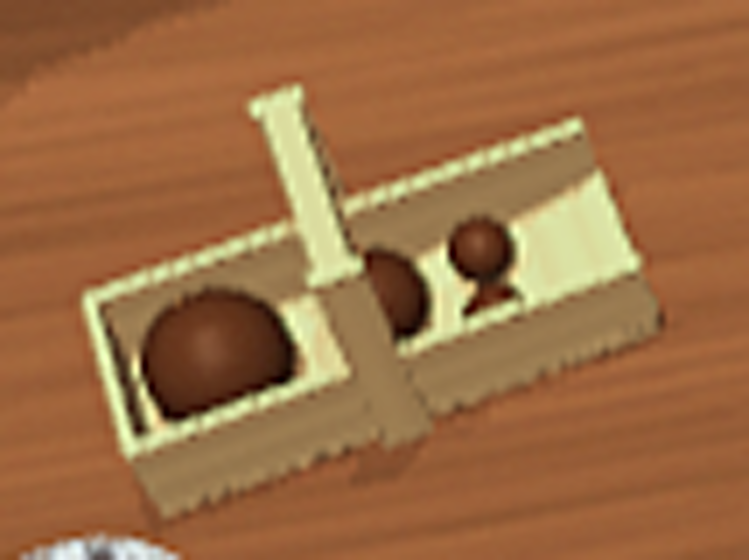

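View pics/gr.png

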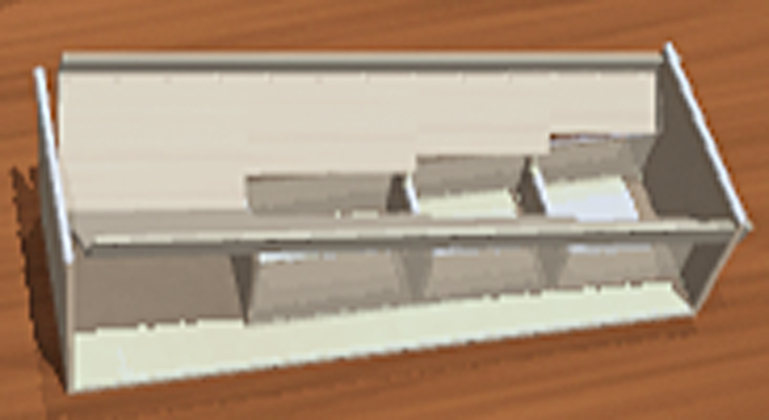

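The trug's mouth faces right, towards the ramp; the large ball is at the back left. The ramp's high end is on the left, with its end wall running from (40,70) to (70,260) in the crop.

```bash
python3 - <<'E'
from h import *
import pickle
f=pickle.load(open("f0.pkl","rb"))["scene"]
T=lambda p:(105+(p[0]+.5)/7-.5,200+(p[1]+.5)/7-.5)
G=lambda p:(262+(p[0]+.5)/4.2-.5,185+(p[1]+.5)/4.2-.5)
for n,p,z in [("BL",(85,293),.045),("BR",(128,457),.045),("ML",(580,122),.045),("MR",(640,268),.045),("bBR",(163,518),0),("bMR",(660,322),0),
 ("hfa",(250,105),.109),("hfb",(302,92),.109),("hna",(310,285),.109),("hnb",(362,268),.109),("Lc",(220,355),.031),("Sc",(482,248),.0165),("Mc",(385,295),.0235)]: print(n,onz(f,T(p),z).round(4))
for n,p,z in [("Hf",(40,68),.149),("Hn",(70,260),.149),("Lf",(668,45),.104),("Ln",(747,228),.104),("bHn",(72,391),0),("bLn",(695,317),0)]: print(n,onz(f,G(p),z).round(4))
E
```

```text
BL [ 0.4786 -0.4248  0.045 ]
BR [ 0.5507 -0.4092  0.045 ]
ML [ 0.44   -0.2443  0.045 ]
MR [ 0.5101 -0.2284  0.045 ]
bBR [ 0.5502 -0.4103  0.    ]
bMR [ 0.505  -0.2278 -0.    ]
hfa [ 0.457  -0.3491  0.109 ]
hfb [ 0.4551 -0.3311  0.109 ]
hna [ 0.5373 -0.3308  0.109 ]
hnb [ 0.5341 -0.3135  0.109 ]
Lc [ 0.5059 -0.3813  0.031 ]
Sc [ 0.4691 -0.2884  0.0165]
Mc [ 0.4874 -0.3235  0.0235]
Hf [ 0.5136 -0.0327  0.149 ]
Hn [ 0.6425 -0.0425  0.149 ]
Lf [0.5421 0.3492 0.104 ]
Ln [0.675  0.3398 0.104 ]
bHn [ 0.6416 -0.0421  0.    ]
bLn [0.6726 0.3404 0.    ]
```

play_rows --series '[[[0.0286,0.0292,0,0,0,-1.6,1],[0.0286,0.0292,0,0,0,-1.6,1],[0.0286,0.0292,0,0,0,-1.6,1],[0.0286,0.0292,0,0,0,-1.6,1],[0.0286,0.0292,0,0,0,-1.6,1],[0.0286,0.0292,0,0,0,-1.6,1],[0.0286,0.0292,0,0,0,-1.6,1],[0.0286,0.0292,0,0,0,-1.6,1],[0,0,0,0,0,0,1],[0,0,0,0,0,0,1]]]'

```text
time: 1.15
tool_pos: [0.4962, -0.3307, 0.2309]
tool_rot: [-0.0, 0.994, 0.11, -0.0]
contact_force: [-0.1, 0.1, 0.3]
gripper_width: 0.999
grasp_force: 0.0
```

```bash
python3 - <<'E'
from h import *
import pickle
s=manip.state(); print(s["time"],s["tool_pos"],s["tool_rot"],s["joint_pos"].round(2))
f=manip.grab_frame("wrist"); g=manip.grab_frame("side"); pickle.dump(dict(wrist=f,side=g),open("f1.pkl","wb"))
im=np.vstack([f["frame"]])
for X in [(.4959,-.3311,.109),(.494,-.2354,.014)]: p=proj(f,X); print(p); cv2.drawMarker(im,tuple(int(v) for v in p),(0,255,0),0,10)
cv2.imwrite("pics/w1.png",im)
c=pickle.load(open("f0.pkl","rb"))["scene"]; print("cups",onz(c,(119,297),.148))
E
```

```text
1.15 [ 0.49620671 -0.33073541  0.23086714] [-9.27201534e-05  9.93930769e-01  1.10006422e-01 -4.53106259e-04] [-0.71 -0.01  1.68 -0.    1.48  0.64]
[280.95604934 198.82531603]
[204.43889221 164.09428418]
cups [ 0.69151473 -0.38565637  0.148     ]
```

View pics/w1.png

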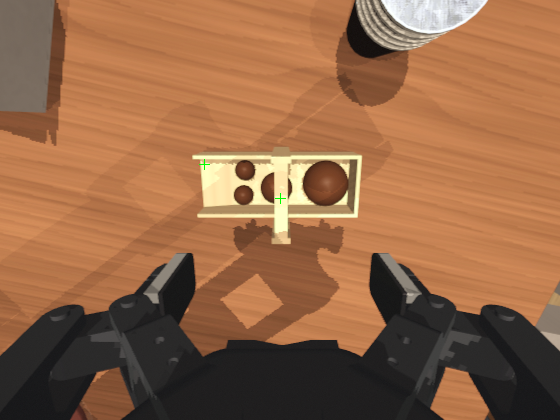

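The wrist view shows the bar centred on my marker at (281,199) and square to the fingers. The small balls are nearest the mouth at (245,182), the medium is under the bar and the large is at (326,183). I'll descend and grip.

play_rows --series '[[[0,0,-0.025,0,0,0,1],[0,0,-0.03,0,0,0,1],[0,0,-0.03,0,0,0,1],[0,0,-0.03,0,0,0,1],[0,0,-0.025,0,0,0,1],[0,0,-0.013,0,0,0,1],[0,0,0,0,0,0,0.6],[0,0,0,0,0,0,0.4],[0,0,0,0,0,0,0.2],[0,0,0,0,0,0,0]]]'

```text
time: 2.25
tool_pos: [0.4969, -0.3323, 0.0802]
tool_rot: [0.001, 0.994, 0.109, 0.001]
contact_force: [0.9, -0.6, 0.7]
gripper_width: 0.333
grasp_force: 0.0
```

play_rows --series '[[[0,0,0,0,0,0,0],[0,0,0,0,0,0,0],[0,0,0,0,0,0,0],[0,0,0,0,0,0,0],[0,0,0,0,0,0,0],[0,0,0,0,0,0,0]]]'

```text
time: 2.85
tool_pos: [0.4967, -0.3315, 0.0797]
tool_rot: [0.0, 0.994, 0.109, 0.001]
contact_force: [-1.2, 1.7, 5.6]
gripper_width: 0.128
grasp_force: 59.6
```

play_rows --series '[[[0,0,0.004,0,0,0,0],[0,0,0.012,0,0,0,0],[0,0,0.02,0,0,0,0],[0,0,0.025,0,0,0,0],[0,0,0.028,0,0,0,0],[0,0,0.028,0,0,0,0],[0,0,0.025,0,0,0,0],[0,0,0.02,0,0,0,0],[0,0,0.012,0,0,0,0],[0,0,0.006,0,0,0,0]]]'

```text
time: 3.85
tool_pos: [0.4962, -0.3316, 0.2596]
tool_rot: [0.001, 0.994, 0.109, 0.0]
contact_force: [0.2, 0.5, -3.3]
gripper_width: 0.127
grasp_force: 58.5
```

```bash
python3 - <<'E'
from h import *
s=manip.state(); print(s["time"],s["tool_pos"],s["tool_rot"],s["joint_pos"].round(2),s["contact_force"])
g=manip.grab_frame("side");f=manip.grab_frame("scene")
a=cv2.resize(g["frame"][120:330,230:490],None,fx=1.5,fy=1.5); b=cv2.resize(f["frame"][80:290,100:360],None,fx=1.5,fy=1.5)
cv2.imwrite("pics/l2.png",np.hstack([a,b]))
E
```

```text
3.85 [ 0.49619408 -0.3315592   0.25959474] [5.64845490e-04 9.94045652e-01 1.08961831e-01 4.93009926e-04] [-0.71 -0.03  1.65 -0.    1.52  0.64] [ 0.17258436  0.53438489 -3.30678469]
```

View pics/l2.png

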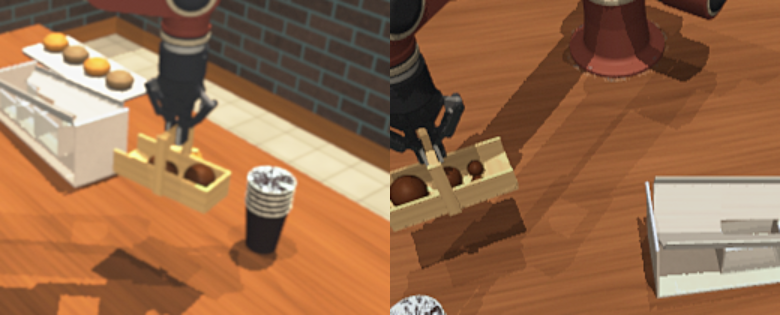

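The trug hangs level with its balls in, and it clears the cups. I'll carry it to the ramp's high end.

play_rows --series '[[[0.00065,0.002,0,0,0,-0.14,0],[0.0013,0.004,0,0,0,-0.28,0],[0.00195,0.006,0,0,0,-0.42,0],[0.0026,0.008,0,0,0,-0.57,0],[0.00325,0.0101,0,0,0,-0.71,0],[0.00325,0.0101,0,0,0,-0.71,0],[0.00325,0.0101,0,0,0,-0.71,0],[0.00325,0.0101,0,0,0,-0.71,0],[0.00325,0.0101,0,0,0,-0.71,0],[0.00325,0.0101,0,0,0,-0.71,0]]]'

```text
time: 4.95
tool_pos: [0.5223, -0.2497, 0.2584]
tool_rot: [0.0, 0.998, 0.059, 0.0]
contact_force: [0.9, 0.9, -3.2]
gripper_width: 0.128
grasp_force: 58.5
```

play_rows --series '[[[0.00325,0.0101,0,0,0,-0.71,0],[0.00325,0.0101,0,0,0,-0.71,0],[0.00325,0.0101,0,0,0,-0.71,0],[0.00325,0.0101,0,0,0,-0.71,0],[0.00325,0.0101,0,0,0,-0.71,0],[0.00325,0.0101,0,0,0,-0.71,0],[0.00325,0.0101,0,0,0,-0.71,0],[0.00325,0.0101,0,0,0,-0.71,0],[0.00325,0.0101,0,0,0,-0.71,0],[0.00325,0.0101,0,0,0,-0.71,0]]]'

```text
time: 5.95
tool_pos: [0.5547, -0.1487, 0.2584]
tool_rot: [0.0, 1.0, -0.003, 0.0]
contact_force: [0.0, 0.7, -2.4]
gripper_width: 0.132
grasp_force: 58.5
```

play_rows --series '[[[0.00325,0.0101,0,0,0,-0.71,0],[0.00325,0.0101,0,0,0,-0.71,0],[0.00325,0.0101,0,0,0,-0.71,0],[0.00325,0.0101,0,0,0,-0.71,0],[0.0026,0.008,0,0,0,-0.57,0],[0.00195,0.006,0,0,0,-0.42,0],[0.0013,0.004,0,0,0,-0.28,0],[0.00065,0.002,0,0,0,-0.14,0],[0,0,0,0,0,0,0],[0,0,0,0,0,0,0]]]'

```text
time: 6.95
tool_pos: [0.574, -0.0896, 0.2583]
tool_rot: [0.0, 0.999, -0.039, -0.0]
contact_force: [0.0, -0.1, -2.9]
gripper_width: 0.131
grasp_force: 58.5
```

```bash
python3 - <<'E'
from h import *
s=manip.state(); print(s["time"],s["tool_pos"],s["tool_rot"],s["joint_pos"].round(2),s["contact_force"])
g=manip.grab_frame("side");f=manip.grab_frame("scene")
a=cv2.resize(g["frame"][120:330,190:420],None,fx=1.6,fy=1.6); b=cv2.resize(f["frame"][100:310,180:440],None,fx=1.6,fy=1.6)
cv2.imwrite("pics/l3.png",np.hstack([a,b]))
E
```

```text
6.95 [ 0.57396633 -0.08960555  0.25826919] [ 8.47432113e-05  9.99221408e-01 -3.94533672e-02 -4.63268508e-05] [-0.28 -0.07  1.69 -0.    1.52  1.37] [ 0.04471387 -0.12852677 -2.85207325]
```

View pics/l3.png

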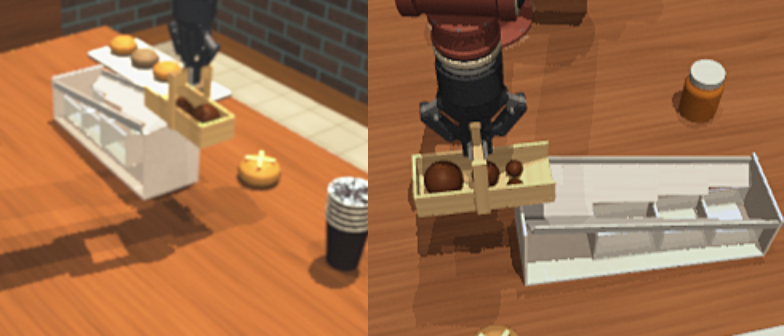

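All four balls are still in the level trug, and the lip is over the landing. I'll tip slowly, letting the balls gather at the lip first.

play_rows --series '[[[0,0.0002,-0.0002,-0.15,0.012,0,0],[0,0.0002,-0.0002,-0.15,0.012,0,0],[0,0.0002,-0.0002,-0.15,0.012,0,0],[0,0.0002,-0.0002,-0.15,0.012,0,0],[0,0.0002,-0.0002,-0.15,0.012,0,0],[0,0.0002,-0.0002,-0.15,0.012,0,0],[0,0.0002,-0.0002,-0.15,0.012,0,0],[0,0.0002,-0.0002,-0.15,0.012,0,0],[0,0.0002,-0.0002,-0.15,0.012,0,0],[0,0.0002,-0.0002,-0.15,0.012,0,0]]]'

```text
time: 8.05
tool_pos: [0.574, -0.0873, 0.2563]
tool_rot: [0.013, 0.999, -0.039, -0.001]
contact_force: [-0.8, -0.9, -2.8]
gripper_width: 0.13
grasp_force: 58.5
```

play_rows --series '[[[0,0,0,0,0,0,0],[0,0,0,0,0,0,0],[0,0,0,0,0,0,0],[0,0,0,0,0,0,0],[0,0,0,0,0,0,0],[0,0,0,0,0,0,0],[0,0,0,0,0,0,0],[0,0,0,0,0,0,0],[0,0,0,0,0,0,0],[0,0,0,0,0,0,0]]]'

```text
time: 9.05
tool_pos: [0.574, -0.0874, 0.2563]
tool_rot: [0.013, 0.999, -0.039, -0.001]
contact_force: [-1.0, -1.4, -3.5]
gripper_width: 0.129
grasp_force: 58.5
```

play_rows --series '[[[0,0.0004,-0.0002,-0.25,0.02,0,0],[0,0.0004,-0.0002,-0.25,0.02,0,0],[0,0.0004,-0.0002,-0.25,0.02,0,0],[0,0.0004,-0.0002,-0.25,0.02,0,0],[0,0.0004,-0.0002,-0.25,0.02,0,0],[0,0.0004,-0.0002,-0.25,0.02,0,0],[0,0.0004,-0.0002,-0.25,0.02,0,0],[0,0.0004,-0.0002,-0.25,0.02,0,0],[0,0.0004,-0.0002,-0.25,0.02,0,0],[0,0.0004,-0.0002,-0.25,0.02,0,0]]]'

```text
time: 10.05
tool_pos: [0.574, -0.0833, 0.2543]
tool_rot: [0.035, 0.999, -0.039, -0.001]
contact_force: [0.2, -0.3, -3.1]
gripper_width: 0.135
grasp_force: 58.5
```

play_rows --series '[[[0,0.0005,-0.0002,-0.3,0.024,0,0],[0,0.0005,-0.0002,-0.3,0.024,0,0],[0,0.0005,-0.0002,-0.3,0.024,0,0],[0,0.0005,-0.0002,-0.3,0.024,0,0],[0,0.0005,-0.0002,-0.3,0.024,0,0],[0,0.0005,-0.0002,-0.3,0.024,0,0],[0,0.0005,-0.0002,-0.3,0.024,0,0],[0,0.0005,-0.0002,-0.3,0.024,0,0],[0,0.0005,-0.0002,-0.3,0.024,0,0],[0,0.0005,-0.0002,-0.3,0.024,0,0]]]'

```text
time: 11.05
tool_pos: [0.574, -0.0783, 0.2523]
tool_rot: [0.061, 0.997, -0.039, -0.002]
contact_force: [0.3, 0.1, -3.0]
gripper_width: 0.131
grasp_force: 58.5
```

play_rows --series '[[[0,0.0005,0,-0.3,0.024,0,0],[0,0.0005,0,-0.3,0.024,0,0],[0,0.0005,0,-0.3,0.024,0,0],[0,0.0005,0,-0.3,0.024,0,0],[0,0.0005,0,-0.3,0.024,0,0],[0,0.0005,0,-0.3,0.024,0,0],[0,0.0005,0,-0.3,0.024,0,0],[0,0.0005,0,-0.3,0.024,0,0],[0,0.0005,0,-0.3,0.024,0,0],[0,0.0005,0,-0.3,0.024,0,0]]]'

```text
time: 12.05
tool_pos: [0.574, -0.0733, 0.2523]
tool_rot: [0.088, 0.995, -0.039, -0.004]
contact_force: [-0.4, 0.2, -2.8]
gripper_width: 0.127
grasp_force: 58.6
```

```bash
python3 - <<'E'
from h import *
s=manip.state(); print(s["time"],s["tool_pos"],s["tool_rot"],s["joint_pos"].round(2),s["contact_force"])
g=manip.grab_frame("side");f=manip.grab_frame("scene")
a=cv2.resize(g["frame"][120:330,190:420],None,fx=1.6,fy=1.6); b=cv2.resize(f["frame"][100:310,180:440],None,fx=1.6,fy=1.6)
cv2.imwrite("pics/l4.png",np.hstack([a,b]))
E
```

```text
12.05 [ 0.57403079 -0.07334174  0.25232164] [ 0.08760279  0.9953795  -0.03915168 -0.0035418 ] [-0.17 -0.07  1.7  -0.18  1.49  1.49] [-0.41612752  0.21543734 -2.83579774]
```

View pics/l4.png

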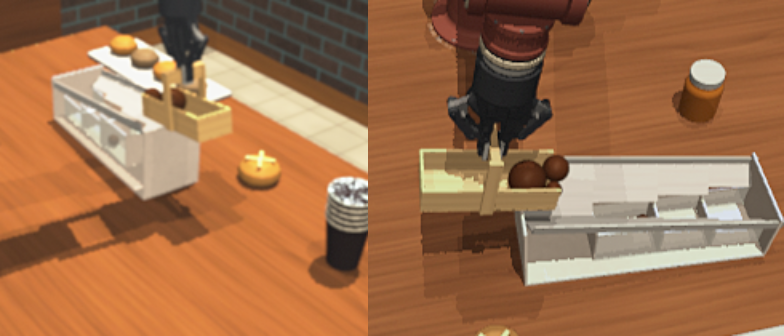

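One small ball has already rolled out and shows low in the first slot at crop (642,216). The medium is at the lip (556,168) with the large behind it. I'll keep tipping slowly.

play_rows --series '[[[0.0001,0.0003,0,-0.15,0.012,0,0],[0.0001,0.0003,0,-0.15,0.012,0,0],[0.0001,0.0003,0,-0.15,0.012,0,0],[0.0001,0.0003,0,-0.15,0.012,0,0],[0.0001,0.0003,0,-0.15,0.012,0,0],[0.0001,0.0003,0,-0.15,0.012,0,0],[0.0001,0.0003,0,-0.15,0.012,0,0],[0.0001,0.0003,0,-0.15,0.012,0,0],[0.0001,0.0003,0,-0.15,0.012,0,0],[0.0001,0.0003,0,-0.15,0.012,0,0]]]'

```text
time: 13.15
tool_pos: [0.575, -0.0703, 0.2523]
tool_rot: [0.101, 0.994, -0.039, -0.004]
contact_force: [0.6, 0.0, -2.9]
gripper_width: 0.132
grasp_force: 58.7
```

play_rows --series '[[[0,0.0003,0,-0.15,0.012,0,0],[0,0.0003,0,-0.15,0.012,0,0],[0,0.0003,0,-0.15,0.012,0,0],[0,0.0003,0,-0.15,0.012,0,0],[0,0.0003,0,-0.15,0.012,0,0],[0,0.0003,0,-0.15,0.012,0,0],[0,0.0003,0,-0.15,0.012,0,0],[0,0.0003,0,-0.15,0.012,0,0],[0,0.0003,0,-0.15,0.012,0,0],[0,0.0003,0,-0.15,0.012,0,0]]]'

```text
time: 14.15
tool_pos: [0.575, -0.0673, 0.2523]
tool_rot: [0.114, 0.993, -0.039, -0.005]
contact_force: [0.7, -0.1, -2.9]
gripper_width: 0.129
grasp_force: 58.7
```

```bash
python3 - <<'E'
from h import *
g=manip.grab_frame("side");f=manip.grab_frame("scene")
a=cv2.resize(g["frame"][150:280,210:340],None,fx=2.6,fy=2.6); b=cv2.resize(f["frame"][170:300,250:420],None,fx=2.6,fy=2.6)
cv2.imwrite("pics/l5.png",np.hstack([a,b]))
E
```

```text
(no output)
```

View pics/l5.png

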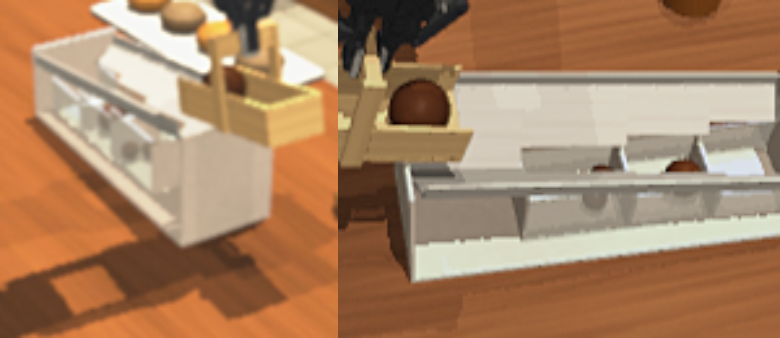

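The medium ball is in its pocket (683,168), small balls show in the first pocket at (600,172) and (595,195), and the large ball still sits at the lip (418,105). I'll keep tipping for it.

play_rows --series '[[[0,0.0004,0,-0.2,0.016,0,0],[0,0.0004,0,-0.2,0.016,0,0],[0,0.0004,0,-0.2,0.016,0,0],[0,0.0004,0,-0.2,0.016,0,0],[0,0.0004,0,-0.2,0.016,0,0],[0,0.0004,0,-0.2,0.016,0,0],[0,0.0004,0,-0.2,0.016,0,0],[0,0.0004,0,-0.2,0.016,0,0],[0,0.0004,0,-0.2,0.016,0,0],[0,0.0004,0,-0.2,0.016,0,0]]]'

```text
time: 15.25
tool_pos: [0.575, -0.0633, 0.2523]
tool_rot: [0.131, 0.991, -0.039, -0.005]
contact_force: [0.4, -0.8, -1.9]
gripper_width: 0.127
grasp_force: 58.7
```

play_rows --series '[[[0,0.0004,0,-0.2,0.016,0,0],[0,0.0004,0,-0.2,0.016,0,0],[0,0.0004,0,-0.2,0.016,0,0],[0,0.0004,0,-0.2,0.016,0,0],[0,0.0004,0,-0.2,0.016,0,0],[0,0.0004,0,-0.2,0.016,0,0],[0,0.0004,0,-0.2,0.016,0,0],[0,0.0004,0,-0.2,0.016,0,0],[0,0.0004,0,-0.2,0.016,0,0],[0,0.0004,0,-0.2,0.016,0,0]]]'

```text
time: 16.25
tool_pos: [0.575, -0.0593, 0.2523]
tool_rot: [0.148, 0.988, -0.039, -0.006]
contact_force: [-0.1, -0.2, -2.2]
gripper_width: 0.134
grasp_force: 58.7
```

play_rows --series '[[[0.0001,0.0004,0,-0.2,0.016,0,0],[0,0.0004,0,-0.2,0.016,0,0],[0,0.0004,0,-0.2,0.016,0,0],[0,0.0004,0,-0.2,0.016,0,0],[0.0001,0.0004,0,-0.2,0.016,0,0],[0,0.0004,0,-0.2,0.016,0,0],[0,0.0004,0,-0.2,0.016,0,0],[0,0.0004,0,-0.2,0.016,0,0],[0,0.0004,0,-0.2,0.016,0,0],[0,0.0004,0,-0.2,0.016,0,0]]]'

```text
time: 17.25
tool_pos: [0.5753, -0.0553, 0.2524]
tool_rot: [0.166, 0.985, -0.039, -0.007]
contact_force: [0.5, 0.3, -2.3]
gripper_width: 0.135
grasp_force: 58.8
```

play_rows --series '[[[0.0001,0.0004,0,-0.2,0.016,0,0],[0,0.0004,0,-0.2,0.016,0,0],[0,0.0004,0,-0.2,0.016,0,0],[0,0.0004,0,-0.2,0.016,0,0],[0.0001,0.0004,0,-0.2,0.016,0,0],[0,0.0004,0,-0.2,0.016,0,0],[0,0.0004,0,-0.2,0.016,0,0],[0,0.0004,0,-0.2,0.016,0,0],[0,0.0004,0,-0.2,0.016,0,0],[0,0.0004,0,-0.2,0.016,0,0]]]'

```text
time: 18.25
tool_pos: [0.5754, -0.0513, 0.2523]
tool_rot: [0.183, 0.982, -0.039, -0.007]
contact_force: [-0.7, -0.2, -2.3]
gripper_width: 0.125
grasp_force: 58.8
```

```bash
cat > balls.py <<'E'
from h import *
s=manip.state(); print(s["time"],s["tool_pos"].round(4),s["tool_rot"].round(3),s["contact_force"].round(1))
u=np.array([.0785,.9969,0]);O=np.array([.5933,.1535,0])
f=manip.grab_frame("scene"); hsv=cv2.cvtColor(f["frame"],cv2.COLOR_BGR2HSV)
b,g,r=[f["frame"][...,i].astype(int) for i in range(3)]
m=((r<150)&(r>1.5*g)&(r>25)).astype(np.uint8); roi=np.zeros_like(m)
poly=np.array([proj(f,O+x*u+y*np.array([-u[1],u[0],0])+[0,0,z]) for x,y,z in [(-188,62,160),(188,62,95),(185,-60,5),(-188,-60,5)] for x,y,z in [(x/1e3,y/1e3,z/1e3)]],np.int32)
cv2.fillPoly(roi,[poly],1); m*=roi
n,_,st,c=cv2.connectedComponentsWithStats(m)
for i in range(1,n):
    if st[i,4]>4:
        X=onz(f,c[i],.03)-O; print(c[i].round(1),st[i],"grader x at z=.03: %.3f y %.3f"%(X@u, -X[0]*u[1]+X[1]*u[0]))
E
python3 balls.py
```

```text
18.25 [ 0.5754 -0.0513  0.2523] [ 0.183  0.982 -0.039 -0.007] [-0.7 -0.2 -2.3]
[411.1 230.5] [401 224  21  13 222] grader x at z=.03: 0.167 y 0.011
[382.5 233.7] [377 232  12   4  42] grader x at z=.03: 0.090 y 0.011
[351. 234.] [349 234   5   1   5] grader x at z=.03: 0.009 y 0.021
```

```bash
python3 - <<'E'
from h import *
g=manip.grab_frame("side")["frame"];f=manip.grab_frame("scene")["frame"];w=manip.grab_frame("wrist")["frame"]
R=lambda i,s:cv2.resize(i,s,interpolation=cv2.INTER_CUBIC)
top=np.hstack([R(g[150:260,210:320],(300,300)),R(f[180:285,255:430],(500,300))])
bot=np.hstack([R(w,(400,300)),R(f[130:270,190:377],(400,300))])
cv2.imwrite("pics/l6.png",np.vstack([top,bot]))
E
```

```text
(no output)
```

View pics/l6.png

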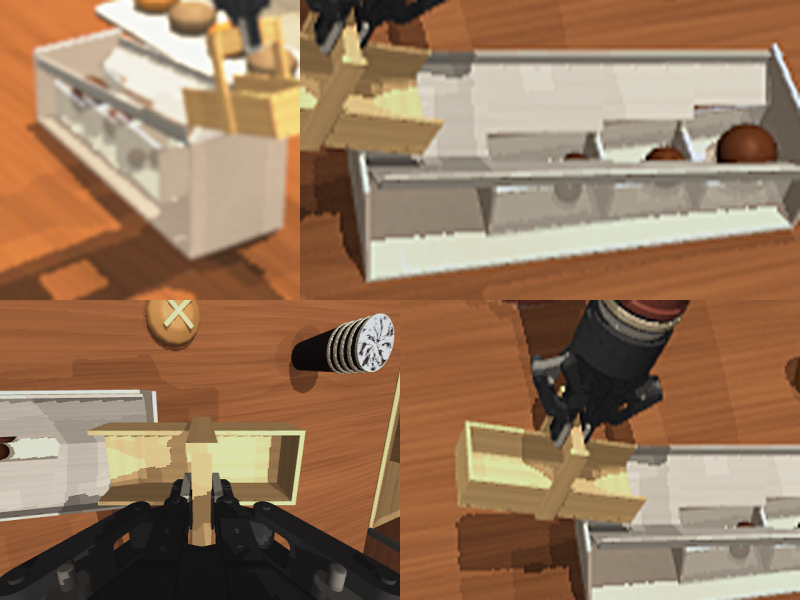

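The trug is empty. The large ball is in the last pocket (747,145), the medium in the second (663,155), and the small-ball pocket shows marks at (577,157) and (568,190), which I'll check after the trug is down. Next I'll level the trug and carry it back.

play_rows --series '[[[-0.0015,-0.006,0.005,2.094,-0.166,0,0],[-0.0015,-0.012,0.005,2.094,-0.166,0,0],[-0.0015,-0.012,0.005,2.094,-0.166,0,0],[-0.0015,-0.012,0.005,2.094,-0.166,0,0],[-0.0015,-0.012,0.005,2.094,-0.166,0,0],[-0.0015,-0.012,0.005,2.094,-0.166,0,0],[-0.0015,-0.012,0.005,2.094,-0.166,0,0],[-0.0015,-0.012,0.005,2.094,-0.166,0,0],[-0.0015,-0.012,0.005,2.094,-0.166,0,0],[-0.0015,-0.012,0.005,2.094,-0.166,0,0]]]'

```text
time: 19.45
tool_pos: [0.5602, -0.1661, 0.3027]
tool_rot: [0.0, 0.999, -0.039, -0.0]
contact_force: [0.0, 0.3, -2.1]
gripper_width: 0.128
grasp_force: 58.8
```

play_rows --series '[[[-0.003,-0.0135,-0.006,0,0,0,0],[-0.003,-0.0135,-0.012,0,0,0,0],[-0.003,-0.0135,-0.012,0,0,0,0],[-0.003,-0.0135,-0.012,0,0,0,0],[-0.003,-0.0135,-0.012,0,0,0,0],[-0.003,-0.0135,-0.012,0,0,0,0],[-0.003,-0.0135,-0.012,0,0,0,0],[-0.003,-0.0135,-0.012,0,0,0,0],[-0.003,-0.0135,-0.012,0,0,0,0],[-0.003,-0.0135,-0.012,0,0,0,0]]]'

```text
time: 20.45
tool_pos: [0.5302, -0.3015, 0.1873]
tool_rot: [0.001, 0.999, -0.039, -0.0]
contact_force: [-1.1, -0.1, -1.0]
gripper_width: 0.128
grasp_force: 58.8
```

play_rows --series '[[[0,0,-0.012,0,0,0,0],[0,0,-0.012,0,0,0,0],[0,0,-0.012,0,0,0,0],[0,0,-0.012,0,0,0,0],[0,0,-0.012,0,0,0,0],[0,0,-0.012,0,0,0,0],[0,0,-0.01,0,0,0,0],[0,0,-0.006,0,0,0,0],[0,0,-0.004,0,0,0,0],[0,0,0,0,0,0,0]]]'

```text
time: 21.45
tool_pos: [0.5302, -0.3002, 0.0958]
tool_rot: [0.0, 0.999, -0.039, -0.0]
contact_force: [-0.3, 0.1, -0.8]
gripper_width: 0.129
grasp_force: 58.8
```

play_rows --series '[[[0,0,-0.005,0,0,0,0],[0,0,-0.004,0,0,0,0],[0,0,-0.003,0,0,0,0],[0,0,-0.002,0,0,0,0],[0,0,-0.001,0,0,0,0],[0,0,-0.0005,0,0,0,0],[0,0,0,0,0,0,0],[0,0,0,0,0,0,0]]]'

```text
time: 22.25
tool_pos: [0.5305, -0.3005, 0.081]
tool_rot: [0.001, 0.999, -0.039, -0.0]
contact_force: [0.1, 0.1, -2.2]
gripper_width: 0.133
grasp_force: 58.9
```

play_rows --series '[[[0,0,-0.001,0,0,0,0],[0,0,0,0,0,0,0],[0,0,0,0,0,0,0.2],[0,0,0,0,0,0,0.3],[0,0,0,0,0,0,0.5],[0,0,0,0,0,0,0.7],[0,0,0,0,0,0,0.9],[0,0,0,0,0,0,1],[0,0,0,0,0,0,1],[0,0,0,0,0,0,1]]]'

```text
time: 23.25
tool_pos: [0.5304, -0.3004, 0.0798]
tool_rot: [0.001, 0.999, -0.039, -0.0]
contact_force: [-0.1, 0.3, -0.5]
gripper_width: 1.001
grasp_force: 0.0
```

play_rows --series '[[[0,0,0.01,0,0,0,1],[0,0,0.02,0,0,0,1],[0,0,0.03,0,0,0,1],[0,0,0.04,0,0,0,1],[0,0,0.04,0,0,0,1],[0,0,0.04,0,0,0,1],[0,0,0.04,0,0,0,1],[0,0,0.04,0,0,0,1],[0,0,0.02,0,0,0,1],[0,0,0,0,0,0,1]]]'

```text
time: 24.25
tool_pos: [0.5315, -0.3011, 0.3658]
tool_rot: [0.003, 0.999, -0.039, 0.004]
contact_force: [0.0, -0.5, -0.3]
gripper_width: 1.0
grasp_force: 0.0
```

play_rows --series '[[[-0.005,0.04,0,0,0,0,1],[-0.005,0.04,0,0,0,0,1],[-0.005,0.04,0,0,0,0,1],[-0.005,0.04,0,0,0,0,1],[-0.005,0.04,0,0,0,0,1],[-0.005,0.04,0,0,0,0,1],[-0.005,0.04,0,0,0,0,1],[-0.005,0.04,0,0,0,0,1],[-0.005,0.04,0,0,0,0,1],[0,0.02,0,0,0,0,1]]]'

```text
time: 25.25
tool_pos: [0.484, 0.0822, 0.358]
tool_rot: [0.0, 0.999, -0.038, -0.001]
contact_force: [0.6, -0.8, 0.2]
gripper_width: 1.0
grasp_force: 0.0
```

```bash
python3 balls.py; python3 - <<'E'
from h import *
f=manip.grab_frame("wrist"); print((-f["R"].T@f["t"]).round(3))
u=np.array([.0785,.9969,0]);v=np.array([-u[1],u[0],0]);O=np.array([.5933,.1535,0])
b,g,r=[f["frame"][...,i].astype(int) for i in range(3)]
m=((r<150)&(r>1.5*g)&(r>25)).astype(np.uint8); roi=np.zeros_like(m)
q=np.array([proj(f,O+x*u+y*v+[0,0,z]) for x,y,z in [(-.185,.055,.15),(.185,.055,.09),(.185,-.055,.09),(-.185,-.055,.15)]],np.int32); print(q.tolist())
cv2.fillPoly(roi,[q],1); m*=roi
n,_,st,c=cv2.connectedComponentsWithStats(m)
for i in range(1,n):
    if st[i,4]>8:
        X=onz(f,c[i],.02)-O; print(c[i].round(1),st[i],"x %.3f y %.3f"%(X@u,X@v))
for name,X in [("small",-.0275),("med",.0675),("large",.15)]:print(name,[proj(f,O+(X+dx)*u+[0,0,.02]).round(0).tolist() for dx in(-.04,.04)])
E
```

```text
25.25 [0.484  0.0822 0.358 ] [ 0.     0.999 -0.038 -0.001] [ 0.6 -0.8  0.2]
[273.7 203.2] [272 198   4  16  32] grader x at z=.03: -0.177 y 0.148
[411.2 230.5] [401 224  21  13 223] grader x at z=.03: 0.167 y 0.011
[382.5 233.6] [377 231  12   5  43] grader x at z=.03: 0.090 y 0.012
[351. 234.] [349 234   5   1   5] grader x at z=.03: 0.009 y 0.021
[0.554 0.077 0.501]
[[372, 140], [87, 136], [72, 46], [382, 34]]
[119.7  98.4] [ 100   80   40   37 1127] x 0.171 y 0.002
[171.7  98.9] [159  87  26  25 513] x 0.091 y 0.002
[232.4  94.4] [226  87  14  16 179] x -0.003 y -0.005
[224.8 105.8] [219 104  12   4  38] x 0.010 y 0.012
small [[275.0, 98.0], [223.0, 98.0]]
med [[213.0, 98.0], [161.0, 97.0]]
large [[159.0, 97.0], [107.0, 97.0]]
```

```bash
python3 - <<'E'
from h import *
f=manip.grab_frame("scene"); u=np.array([.0785,.9969,0]);v=np.array([-u[1],u[0],0]);T=np.array([.5304,-.3004,0])
P=np.array([proj(f,T+x*u+y*v+[0,0,z]) for x in(-.089,.098) for y in(-.036,.036) for z in(0,.045)]+[proj(f,T+x*u+y*v+[0,0,.109]) for x in(-.009,.009) for y in(-.036,.036)])
lo,hi=P.min(0),P.max(0); print("pred",lo,hi)
h=cv2.cvtColor(f["frame"],cv2.COLOR_BGR2HSV); m=cv2.inRange(h,(20,40,60),(40,200,255)); a,b=(lo-25).astype(int),(hi+25).astype(int)
n,l,st,c=cv2.connectedComponentsWithStats(m[a[1]:b[1],a[0]:b[0]]); i=1+st[1:,4].argmax(); print("seen",st[i,:2]+a,st[i,:2]+st[i,2:4]+a,st[i,4])
s=manip.state(); print(s["time"],abs(s["joint_vel"]).max())
E
```

```text
pred [130.15451193 222.80246596] [210.29471573 275.37089521]
seen [130 221] [166 268] 690
25.4 0.04095751583022375
```

play_rows --series '[[[0,0,0,0,0,0,1],[0,0,0,0,0,0,1],[0,0,0,0,0,0,1],[0,0,0,0,0,0,1],[0,0,0,0,0,0,1]]]'

```text
time: 25.9
tool_pos: [0.4855, 0.0791, 0.3599]
tool_rot: [0.001, 0.999, -0.04, -0.0]
contact_force: [0.3, -0.5, -0.7]
gripper_width: 0.998
grasp_force: 0.0
```

```bash
python3 -c "
from plant import manip; print(manip.job_done())"
```

```text
the job is handed in; nothing more can be done
None
```

Handed in at about 26 s: in the last camera check, all four balls were in the pockets for their sizes and the empty trug was standing released on the counter; no verdict came back.

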